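# Proof-pull a pipe coupling and file it as passed

### The arm

A 6-joint arm with a two-finger parallel gripper is mounted at the origin on the work surface. World frame = base frame: x ahead of the robot, y to its left, z up, the work surface at z = 0. Lengths are in m, angles in rad, forces in N, time in s.
With the tool pointing down it reaches from about 0.225 to 0.875 m from the base axis. Payload 3.4 kg.
Tool frame: the origin (TCP) lies at the very end of the fingers, on their centre line; the grasp point (between the pads) lies 19 mm behind it (manip.tcp_to_grasp is the distance from the TCP to the grasp point, in m); z points along the fingers, y is the line along which they close (so a half turn about z gives the same grasp; the last joint's range is limited). The gripper opens to 85 mm and grips with 20 to 120 N. Pads are 22 mm wide; open, the fingers measure 114 mm over their backs; the gripper's body (76 mm by 85 mm) begins 54 mm behind the grasp point. The pads swing forward as they close: fully open they stand 13 mm farther back than shut.
Start: joints at [1.031, 0.276, 1.505, -0, 1.361, -0.121], TCP at [0.234, 0.525, 0.231] pointing down, gripper open.
Joint ranges: [-2.89, 2.89], [-0.75, 2.08], [0.22, 2.7], [-1.18, 4.32], [0.11, 2.71], [-2.7, 2.7]. Speed limits (rad/s): [2.57, 2.57, 3.14, 3.14, 3.14, 3.14].

### API

Orientations are given as a unit quaternion [w, x, y, z].
In Python, from rig import status, get_image, job, manip gives the robot as it stands.
- The arm moves only by the tool apply_moves, never from a script. Its arguments are lists of equal length, an entry for each row: "xyz": the shift along the tool's x, y, z each as a share of 0.3 m, from -1 to 1, a list of three; "rot": the turn, a rotation vector about the tool's x, y, z each as a share of 60 degrees, from -1 to 1, a list of three; "hand": the opening, from -1 (shut) to 1 (fully open). A call has 1 to 8 rows; each row shifts and turns the commanded pose from where the row before left it, along the tool's axes as they then stand; what a row does not reach is not made up. A row lasts 1/8 s, in which the tool goes at most 62.5 mm and 10.7 degrees, less where a joint would pass 70% of its speed; a pose out of reach is approached as far as the arm can. A call with a number of a shift or a turn outside -1 to 1 is refused whole. A call with a gripper value outside its range is refused whole. The fingers move at their own pace and stop on an object; "force" is the grip in N (left out, the last holds). Time passes only in rows, so rows that do not move let the fingers close. It gives the time, the measured TCP pose, the force, the opening and the grip force at its end, in the units of the state.
- status.get_state(): the state, without advancing time (a new reading comes with each control period).
- get_image(name): name is "scene" or "top" or "wrist"; returns a dict with "pixels" (480x640x3 uint8, red, green, blue), "fovy" (degrees; the focal length in pixels is half the picture's height over the tangent of half this angle, whatever the lens; pixels are square), "cx", "cy" (the principal point, pixels), "dist" ([k1, k2, p1, p2, k3] as OpenCV has them; the pictures are not rectified), "origin" and "orientation" of the camera in the world; the wrist camera has in their place "tool_from_camera" (4x4, takes a point from camera to tool coordinates, whose origin is the TCP and whose axes are the flange's). Camera axes: x right, y down, z forward; pixel columns grow to the right and rows downward; lengths in m; the calibration is good to about 2 mm. A picture is of the moment at which its call begins: read the wrist's pose just before it. There is no depth.
- job.sign_off(): hands the job in; it is judged then, once.
The state is a dict: "clock": time; "qpos": joint angles; "qd": joint speeds; "effort": joint torques, N m; "position": TCP position; "ee_rot": TCP orientation; "contact_force": force on the tool from outside, world axes, zero at the start; "moment": the same for the moment, N m; "width": finger opening in m; "gripper_force": force on a finger pad.
Only numpy, scipy, OpenCV 4.12 (cv2) and the standard library are available. Lean on these libraries where they do the work, as an engineer would, in place of code of your own. Each camera call takes 0.05 s, during which the arm holds its last target. There are 200 camera calls.

### The job

Proof-test the pipe coupling that sits in the pull tester: by its red handle pull the sprung gauge out until the pointer is inside the band of the same colour as that coupling's pipe ends, not past it, hold it there for a good second, then ease the handle back to home without letting it snap. Then take that coupling out of the tester and lay it down flat on the floor of the black passed tray, without dropping it. The coupling in the waiting rack is not to be tested; leave it and everything else where it is.

Things in the scene. Friction and masses are not known exactly. Their poses are not given: they have to be found in the camera images.
- tester: pull tester, a fixed fixture on a grey plate 295 x 120 mm, 10 mm thick. Origin: on the table under the grip point at home; x runs along the gauge from handle to coupling, roughly to the robot's left (world y), z up; the plate spans x = -85 to 210 mm. White scale ledges 28 mm high at |y| = 25 to 55, x = -85 to 7 mm; yellow barrel 56 mm wide and high at x = 35 to 90 mm
- tester_lamp (a point): middle of the fixed strip lamp that crosses above the tester: 226 mm long (tester's y), 46 mm deep (x), 44 mm high, 151 mm up, 22 mm beyond the handle's home along x; two posts at its ends on a 256 mm foot. It blocks a gripper coming straight down on the handle: come from the free side (tester's -x) with the tool tilted about 35 to 45 degrees
- gauge (a joint): how far the gauge is pulled out, in m: 0 = home, grows as the handle moves along the tester's -x (to the robot's right), at most 0.080. Spring 2.6 N at home, then 150 N/m. The pointer, a thin red bar across the slide, reads on the scale ledges: inside the green band (12 mm wide) from 0.024 to 0.036, middle 0.030; inside the blue band (12 mm wide) from 0.049 to 0.061, middle 0.055
- gauge_grip (a point): middle of the gauge's red handle, 75 mm above the table; moves with the slide. The handle is a bar 70 mm long, 22 mm wide (tester's y) and 13 mm thick, leaning 30 degrees towards the tester's -x, away from the lamp (its top is about 105 mm up); grip it across its 22 mm width with the tool along the bar. Its axes are those of the tester
- tester_seat (a point): where the underside centre of the coupling under test rests in the tester: 145 mm along the tester's x from its origin, 30 mm above the table. A pedestal carries the block; U-shaped supports (46 mm wide, tops 50 mm above the table, 12 mm thick, 34 mm either way along x) stand round the pipe ends with 2 mm side play. Lift the coupling straight up by the y sides of its brass block
- coupling_green: a pipe coupling, a square brass block (36 mm along its own x, 30 x 30 mm in y and z) with a green plastic pipe end, 20 mm across and 32 mm long, out each way along x (100 mm in all); 0.2 kg. Origin: centre of the block's underside, the pipe axis 15 mm above it. Starts in the tester's seat or in the waiting rack (the other colour in the other)
- coupling_blue: a pipe coupling, a square brass block (36 mm along its own x, 30 x 30 mm in y and z) with a blue plastic pipe end, 20 mm across and 32 mm long, out each way along x (100 mm in all); 0.2 kg. Origin: centre of the block's underside, the pipe axis 15 mm above it. Starts in the tester's seat or in the waiting rack (the other colour in the other)
- rack: waiting rack, a fixed wooden plate 150 x 110 mm, 10 mm thick, with the same seat as the tester's in its middle; it stands at one end of the tester, left or right and holds the coupling that is not to be tested. Origin under its centre, on the table
- rack_seat (a point): where the underside centre of the waiting coupling rests, 30 mm above the table
- tray: passed tray, a fixed black open box, 180 mm (its x) by 210 mm (its y), walls 5 mm thick and 34 mm high, floor 5 mm thick; at the other end of the tester from the rack. Origin: under its centre, on the table. The white coupling lies in it about 58 mm towards -y; its +y half is empty
- coupling_white: a third pipe coupling like the other two but with white pipe ends; it already lies in the passed tray, its pipes across the tray's y axis (along tray x), near the tray's -y wall. Origin: centre of the underside of its 30 mm high brass block. Bystander
- nipple: brass threaded nipple, 32 mm across, 30 mm high, standing on the rack's plate; origin under its centre. Bystander
- wedge: small blue plastic wedge, 50 x 24 x 18 mm, lying on the table between the robot and the tester; origin under its centre. Bystander
- tape_ring: blue ring of 76 mm outer diameter, 18 mm high, flat on the table beyond the tester; origin under its centre. Bystander
- elbow: brass elbow, about 46 x 26 x 42 mm, on the table beyond the tester; origin under its corner block. Bystander
Things that resemble listed ones, but are neither listed nor needed, are in the scene too. Leave any orange, purple or turquoise look-alike of the coupling_blue alone.

How it is judged:
On the way, in this order (a step that is already met when the one before it is completed fails the run):
1. with the coupling still seated in the tester, the pointer is held inside the band of that coupling's colour (6 mm either side of its middle) for 0.8 s (((distance between coupling_green and tester_seat below 0.015 m and value of joint gauge between 0.024 and 0.036 m) or (distance between coupling_blue and tester_seat below 0.015 m and value of joint gauge between 0.049 and 0.061 m))), for 0.8 s.
2. the handle is back home (within 4 mm) (value of joint gauge below 0.004 m), for 0.2 s.
At the end, for the whole second after the job is handed in: The gauge is home (within 4 mm); the coupling that began in the tester lies flat (pipe axis within 8 degrees of level) and still on the floor of the passed tray, its middle inside the walls; the other coupling still sits in the rack (within 10 mm of its seat) (value of joint gauge below 0.004 m and ((x of coupling_green in the frame of tray between -0.078 and 0.078 m and y of coupling_green in the frame of tray between -0.092 and 0.092 m and z of coupling_green in the frame of tray between 0 and 0.03 m and angle between coupling_green's own x axis and vertical between 1.42 and 1.72 rad and linear speed of each of coupling_green, coupling_blue below 0.02 m/s and distance between coupling_blue and rack_seat below 0.01 m and contact force between the fingers and coupling_green below 0.1 N) or (x of coupling_blue in the frame of tray between -0.078 and 0.078 m and y of coupling_blue in the frame of tray between -0.092 and 0.092 m and z of coupling_blue in the frame of tray between 0 and 0.03 m and angle between coupling_blue's own x axis and vertical between 1.42 and 1.72 rad and linear speed of each of coupling_blue, coupling_green below 0.02 m/s and distance between coupling_green and rack_seat below 0.01 m and contact force between the fingers and coupling_blue below 0.1 N))); the robot touches nothing.
It fails at once if the gauge is pulled more than 4 mm past the far edge of the band it should stop in (green: over 40 mm, blue: over 65 mm) ((distance between coupling_green and tester_seat below 0.015 m and value of joint gauge above 0.04 m) or (distance between coupling_blue and tester_seat below 0.015 m and value of joint gauge above 0.065 m)).
It fails at once if the handle snaps back (faster than 0.4 m/s) (velocity of joint gauge below -0.4 m/s).
It fails at once if a coupling is dropped (falls at over 0.8 m/s, out of the fingers: about 33 mm) ((linear speed of coupling_green above 0.8 m/s and contact force between the fingers and coupling_green below 0.1 N) or (linear speed of coupling_blue above 0.8 m/s and contact force between the fingers and coupling_blue below 0.1 N)).
It fails at once if a bystander is moved more than 25 mm (distance of any of coupling_white, nipple, wedge, tape_ring, elbow from where it was at the start of the episode above 0.025 m).
It also fails if it takes over 64 s, if anything falls off the work surface, if the arm or the gripper's body presses on something with over 40 N, if the wrist force passes 120 N, or if a joint passes its speed limit or range.

## Working session

There is one attempt and no reset: what is moved stays moved. The work goes in short steps, Python scripts to look and compute and a tool call to move; the robot and the scene stay as the last step left them, time stands still between calls to the robot, and variables do not carry over. Pictures are saved under pics/ and viewed, at most 10 in all, crops included, and the job is handed in when it is done.

Besides the shell and the picture viewer there is one more tool, called by a JSON object that holds its "op" and its "data". apply_moves: Moves the arm, as the interface text tells. Its arguments: {"type":"object","properties":{"xyz":{"type":"array","items":{"type":"array","items":{"type":"number","minimum":-1,"maximum":1}}},"rot":{"type":"array","items":{"type":"array","items":{"type":"number","minimum":-1,"maximum":1}}},"hand":{"type":"array","items":{"type":"number"}},"force":{"type":"number"}},"required":["xyz","rot","hand"]}

```bash
mkdir -p pics; ls
python3 - <<'E'
from rig import status,get_image,job,manip
import cv2,pickle
print(status.get_state()); print([ (a,getattr(manip,a)) for a in dir(manip) if a[0]!='_'])
for n in('scene','top'):
    d=get_image(n); pickle.dump(d,open(n+'.pkl','wb')); cv2.imwrite(f'pics/{n}0.png',d['pixels'][:,:,::-1]); print({k:v for k,v in d.items() if k!='pixels'})
E
```

```text
pics
{'clock': 0.0, 'qpos': array([ 1.03097170e+00,  2.76617601e-01,  1.50615837e+00,  2.86476778e-05,
        1.36069057e+00, -1.20990482e-01]), 'qd': array([-0.00039045, -0.00084226, -0.00134703, -0.00313297,  0.00011141,
        0.00017   ]), 'effort': array([ 2.83042928e-04, -4.16768253e+01, -2.45806342e+01, -2.53825638e-04,
        1.05503880e-02, -4.20047400e-06]), 'position': array([0.23356362, 0.52484122, 0.23041676]), 'ee_rot': array([-3.17219631e-04,  2.07892586e-01,  9.78151212e-01, -8.81720289e-04]), 'contact_force': array([-0.47481275,  0.17214067,  0.5519564 ]), 'moment': array([-0.02111447, -0.03485126,  0.03233055]), 'gripper_force': 0.0, 'width': 0.08576937012000557}
[('MotionError', <class 'rig.MotionError'>), ('tcp_to_grasp', 0.0187)]
{'fovy': 45.09763370836822, 'cx': 317.870096207686, 'cy': 241.0313946510114, 'dist': array([-0.07266161,  0.        ,  0.        ,  0.        ,  0.        ]), 'origin': array([1.21078866, 0.22921874, 0.94757448]), 'orientation': array([-0.20724594,  0.5717091 ,  0.74373854, -0.27758029])}
{'fovy': 42.79024575357056, 'cx': 322.9645756610251, 'cy': 236.7685351231409, 'dist': array([-0.06731646,  0.        ,  0.        ,  0.        ,  0.        ]), 'origin': array([0.40279579, 0.0121529 , 1.25686992]), 'orientation': array([ 0.04320842, -0.70108554,  0.71126509, -0.02672203])}
```

View pics/scene0.png

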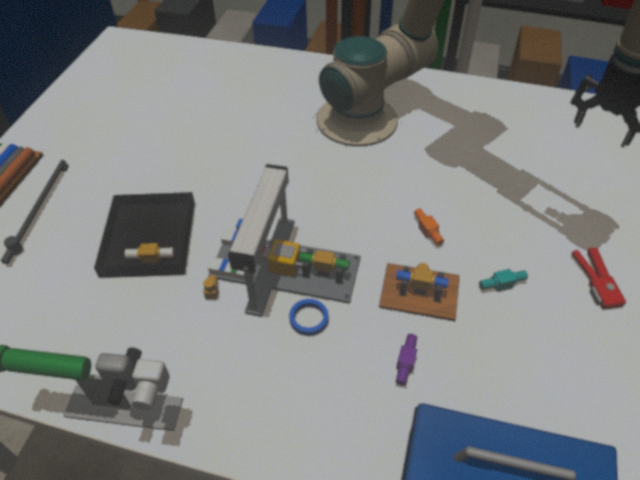

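View pics/top0.png

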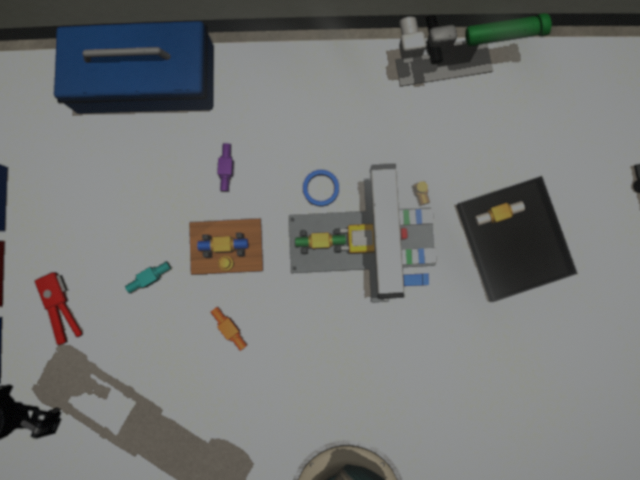

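Green coupling sits in the tester (top view 320,241); the blue one is in the rack (222,244). The red handle is at about (404,234), just right of the lamp, and the tray is at about (516,238) with the white coupling at (501,212). Now I'll measure.

```bash
cat > h.py <<'E'
import numpy as np,cv2,pickle
from scipy.spatial.transform import Rotation as R
def RQ(q): return R.from_quat([q[1],q[2],q[3],q[0]])
def cam(d,T=None):
    f=240/np.tan(np.radians(d['fovy']/2)); K=np.array([[f,0,d['cx']],[0,f,d['cy']],[0,0,1]])
    if 'origin' in d: return K,d['dist'],d['origin'],RQ(d['orientation']).as_matrix()
    M=T@d['tool_from_camera']; return K,d['dist'],M[:3,3],M[:3,:3]
def toplane(d,uv,z,T=None):
    K,D,o,M=cam(d,T); p=cv2.undistortPoints(np.float32(uv).reshape(-1,1,2),K,D).reshape(-1,2)
    r=np.c_[p,np.ones(len(p))]@M.T; return o+r*((z-o[2])/r[:,2])[:,None]
def rays(d,uv,T=None):
    K,D,o,M=cam(d,T); p=cv2.undistortPoints(np.float32(uv).reshape(-1,1,2),K,D).reshape(-1,2)
    r=np.c_[p,np.ones(len(p))]@M.T; return o,r/np.linalg.norm(r,axis=1)[:,None]
def blobs(d,lo,hi,roi=None,mina=15):
    h=cv2.cvtColor(d['pixels'],cv2.COLOR_RGB2HSV); m=cv2.inRange(h,np.array(lo),np.array(hi))
    if roi: z=np.zeros_like(m); a,b,c,e=roi; z[b:e,a:c]=m[b:e,a:c]; m=z
    n,l,s,c=cv2.connectedComponentsWithStats(m); return [(c[i].round(1),s[i]) for i in range(1,n) if s[i][4]>=mina],l
def pose(s):
    T=np.eye(4); T[:3,:3]=RQ(s['ee_rot']).as_matrix(); T[:3,3]=s['position']; return T
E
python3 - <<'E'
from h import *
t=pickle.load(open('top.pkl','rb')); s=pickle.load(open('scene.pkl','rb'))
def show(n,d,lo,hi,roi,z):
    for c,st in blobs(d,lo,hi,roi)[0]: print(n,c,st,toplane(d,[c],z)[0].round(4))
show('green',t,(45,80,30),(85,255,255),(285,200,440,290),.045)
show('brass+yel',t,(15,110,80),(35,255,255),(285,200,375,290),.060)
show('white c',t,(15,110,80),(35,255,255),(460,180,560,290),.035)
show('red',t,(0,120,40),(8,255,255),(395,200,440,270),.105)
show('red2',t,(172,120,40),(180,255,255),(395,200,440,270),.105)
show('bluebands',t,(100,100,40),(125,255,255),(395,200,440,270),.028)
print('plate L',toplane(t,[[290,214],[290,272]],.01).round(4),'R',toplane(t,[[433,208],[434,265]],.028))
h=cv2.cvtColor(t['pixels'],cv2.COLOR_RGB2HSV)
m=(h[:,:,2]<75).astype('uint8'); m[:, :452]=0; m[:,590:]=0; m[:170]=0; m[310:]=0
c=max(cv2.findContours(m,0,2)[0],key=cv2.contourArea); b=cv2.boxPoints(cv2.minAreaRect(c)); p=toplane(t,b,.034); print('tray',b,p.round(3),p.mean(0),np.linalg.norm(np.diff(p,axis=0),axis=1))
m=blobs(t,(0,0,110),(180,60,255),(365,150,405,300))
for c,st in m[0]: print('lamp',c,st,toplane(t,[c],.173))
cr=t['pixels'][150:310,280:600,::-1]; cr=cv2.resize(cr,None,fx=2.5,fy=2.5,interpolation=2); cv2.imwrite('pics/c1.png',cv2.convertScaleAbs(cr,alpha=1.4))
E
```

```text
green [338.6 239.2] [332 235  14   9 109] [0.518  0.0086 0.045 ]
green [301.5 241.2] [295 237  13   9 106] [0.5151 0.0825 0.045 ]
green [408.5 256.4] [407 250   4  14  55] [ 0.4816 -0.1291  0.045 ]
brass+yel [358.5 238.8] [348 224  26  29 347] [ 0.5167 -0.0303  0.06  ]
brass+yel [320.  240.2] [308 233  24  15 314] [0.5151 0.0452 0.06  ]
white c [500.7 212.1] [489 203  24  19 315] [ 0.5686 -0.3182  0.035 ]
red [403.7 233.2] [402 229   5   9  37] [ 0.5217 -0.1142  0.105 ]
bluebands [418.5 216. ] [418 211   2  11  22] [ 0.5641 -0.1535  0.028 ]
bluebands [421. 256.] [419 250   5  13  50] [ 0.4832 -0.1562  0.028 ]
plate L [[0.5749 0.1076 0.01  ]
 [0.4557 0.1086 0.01  ]] R [[ 0.57997752 -0.18325474  0.028     ]
 [ 0.46470154 -0.18169361  0.028     ]]
tray [[455.18854 204.69052]
 [541.77045 174.26984]
 [576.392   272.8082 ]
 [489.81012 303.22888]] [[ 0.585 -0.227  0.034]
 [ 0.645 -0.406  0.034]
 [ 0.444 -0.466  0.034]
 [ 0.387 -0.289  0.034]] [ 0.51522385 -0.34707609  0.034     ] [0.18831017 0.20958133 0.18554037]
lamp [388.1 216.1] [ 365  150   40  144 4246] [[ 0.54577009 -0.07980021  0.173     ]]
lamp [365.5 240.7] [365 237   2   8  15] [[ 0.50239311 -0.0386775   0.173     ]]
lamp [367.2 297.8] [365 296   6   4  20] [[ 0.40144009 -0.03969138  0.173     ]]
lamp [398.  298.6] [389 297  16   3  26] [[ 0.39925205 -0.09380248  0.173     ]]
```

View pics/c1.png

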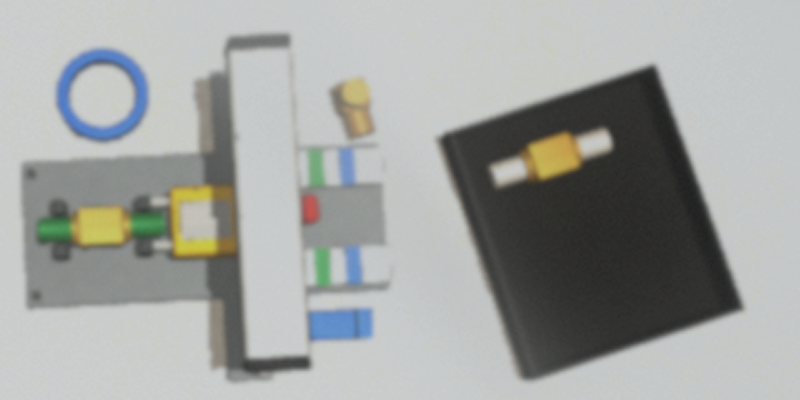

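```bash
cat >> h.py <<'E'
ex=np.array([-.04,1,0])/np.hypot(.04,1); ez=np.array([0,0,1.]); ey=np.cross(ez,ex); O=np.array([.5208,-.0994,0])
def W(a,b,c): return O+a*ex+b*ey+c*ez
def tool(grasp,tilt,back=0,off=.0187,x=ex):
    "tool pose with its grasp point at grasp, tilted about tool y, backed off along tool z"
    Rm=np.c_[x,np.cross(-ez,x),-ez]@R.from_rotvec([0,np.radians(tilt),0]).as_matrix()
    T=np.eye(4); T[:3,:3]=Rm; T[:3,3]=grasp+Rm[:,2]*(off-back); return T
def rows(A,B,n,rnd=3):
    rv=R.from_matrix(A[:3,:3].T@B[:3,:3]).as_rotvec(); X=A.copy(); P=[];Q=[]
    for i in range(1,n+1):
        G=A[:3,3]+(B[:3,3]-A[:3,3])*i/n
        d=np.round(X[:3,:3].T@(G-X[:3,3])/.3,rnd); r=np.round(rv/n/np.radians(60),rnd)
        P.append(d.tolist());Q.append(r.tolist()); X[:3,3]=X[:3,3]+X[:3,:3]@d*.3; X[:3,:3]=X[:3,:3]@R.from_rotvec(r*np.radians(60)).as_matrix()
    print('xyz',P);print('rot',Q);print('end',X[:3,3].round(4)); return X
E
python3 - <<'E'
from h import *; from rig import status
A=pose(status.get_state()); B=tool(np.array([.50,.12,.27]),0); B2=tool(W(-.006,0,.085),40,.12)
X=rows(A,B,8,2); X=rows(X,B2,8,2)
E
```

```text
xyz [[-0.17, -0.11, -0.01], [-0.18, -0.08, -0.01], [-0.2, -0.06, -0.01], [-0.2, -0.04, -0.0], [-0.2, -0.0, -0.01], [-0.2, 0.02, -0.01], [-0.19, 0.05, -0.01], [-0.19, 0.08, -0.01]]
rot [[-0.0, 0.0, 0.13], [-0.0, 0.0, 0.13], [-0.0, 0.0, 0.13], [-0.0, 0.0, 0.13], [-0.0, 0.0, 0.13], [-0.0, 0.0, 0.13], [-0.0, 0.0, 0.13], [-0.0, 0.0, 0.13]]
end [0.5011 0.1208 0.2519]
xyz [[-0.12, 0.0, 0.04], [-0.13, 0.0, 0.02], [-0.12, 0.01, 0.02], [-0.13, -0.0, 0.01], [-0.13, -0.0, -0.01], [-0.12, 0.0, -0.01], [-0.13, 0.0, -0.03], [-0.12, 0.0, -0.03]]
rot [[-0.0, 0.08, 0.0], [-0.0, 0.08, 0.0], [-0.0, 0.08, 0.0], [-0.0, 0.08, 0.0], [-0.0, 0.08, 0.0], [-0.0, 0.08, 0.0], [-0.0, 0.08, 0.0], [-0.0, 0.08, 0.0]]
end [ 0.5223 -0.1699  0.1613]
```

{"op": "apply_moves", "data": {"xyz": [[-0.17, -0.11, -0.01], [-0.18, -0.08, -0.01], [-0.2, -0.06, -0.01], [-0.2, -0.04, 0], [-0.2, 0, -0.01], [-0.2, 0.02, -0.01], [-0.19, 0.05, -0.01], [-0.19, 0.08, -0.01]], "rot": [[0, 0, 0.13], [0, 0, 0.13], [0, 0, 0.13], [0, 0, 0.13], [0, 0, 0.13], [0, 0, 0.13], [0, 0, 0.13], [0, 0, 0.13]], "hand": [1, 1, 1, 1, 1, 1, 1, 1]}}

```text
clock: 1.1
position: [0.5018, 0.1197, 0.2522]
ee_rot: [-0.0, 0.686, 0.727, 0.0]
contact_force: [1.3, -0.1, -0.4]
width: 0.0856
gripper_force: 0.0
```

Run:
```python
from h import *; from rig import status,get_image
s=status.get_state(); d=get_image('wrist'); A=pose(s); print(A.round(3),s['qpos'])
pickle.dump((d,A),open('w1.pkl','wb')); cv2.imwrite('pics/w1.png',d['pixels'][:,:,::-1])
for lo,hi,z,n in [((45,80,30),(85,255,255),.045,'g'),((15,110,80),(35,255,255),.06,'brass'),((0,140,40),(8,255,255),.1,'red')]:
    for c,st in blobs(d,lo,hi,None,60)[0]: print(n,c,st,toplane(d,[c],z,A)[0].round(4))
B=tool(W(-.006,0,.085),40,.15); B[:3,3]=[.53,-.33,.30]
X=rows(A,B,8,2)
```

```text
[[-0.058  0.998 -0.     0.502]
 [ 0.998  0.058  0.001  0.12 ]
 [ 0.001 -0.    -1.     0.252]
 [ 0.     0.     0.     1.   ]] [9.88575833e-02 1.74953669e-01 1.58926595e+00 5.49935635e-04
 1.37758465e+00 4.03597862e-02]
g [331.2 242.7] [322 228  20  30 542] [0.5126 0.0824 0.045 ]
g [329.3 309.1] [321 298  18  23 357] [0.5156 0.0048 0.045 ]
g [295.8 396.8] [283 394  24   9 154] [ 0.4827 -0.1159  0.045 ]
g [356.6 396.8] [346 394  24   7 107] [ 0.5564 -0.1115  0.045 ]
brass [290.9  20.5] [285   1  12  44 144] [0.4644 0.2831 0.06  ]
brass [296.8  47.1] [294  28   7  33  78] [0.4703 0.2628 0.06  ]
brass [193.   58.6] [179  47  29  25 259] [0.3797 0.2486 0.06  ]
brass [300.9  78.8] [285  48  33  55 857] [0.4749 0.2375 0.06  ]
brass [340.   75.3] [ 323   49   35   56 1705] [0.5094 0.2424 0.06  ]
brass [164.9  74.5] [143  55  44  33 825] [0.3542 0.2344 0.06  ]
brass [369.7  84.4] [365  72  11  25  73] [0.5363 0.2365 0.06  ]
brass [377.3 128.9] [366 107  18  42 163] [0.547  0.1991 0.06  ]
brass [330.6 278.3] [ 317  256   29   44 1095] [0.5138 0.0483 0.06  ]
brass [328.5 343.3] [ 304  324   51   43 1219] [ 0.5166 -0.0291  0.06  ]
red [326.7 386.5] [287 374  81  31 730] [ 0.5156 -0.0531  0.1   ]
xyz [[-0.19, 0.0, -0.02], [-0.18, 0.0, -0.04], [-0.19, 0.0, -0.05], [-0.17, 0.0, -0.06], [-0.17, 0.0, -0.08], [-0.17, 0.0, -0.1], [-0.15, 0.01, -0.11], [-0.15, -0.0, -0.12]]
rot [[-0.0, 0.08, 0.0], [-0.0, 0.08, 0.0], [-0.0, 0.08, 0.0], [-0.0, 0.08, 0.0], [-0.0, 0.08, 0.0], [-0.0, 0.08, 0.0], [-0.0, 0.08, 0.0], [-0.0, 0.08, 0.0]]
end [ 0.5312 -0.3313  0.3003]
```

View pics/w1.png

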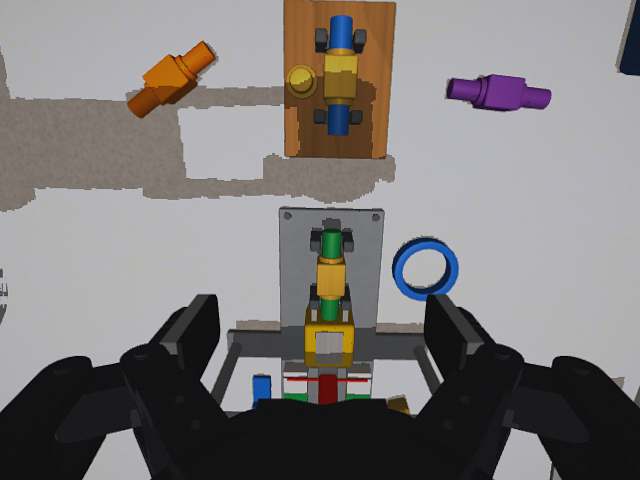

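The wrist view shows the green coupling at (330,278), which confirms seat ≈ (0.514, 0.047) and slope −0.04. The pointer is the red bar at row 380. Next I'll move over the lamp to the free side.

{"op": "apply_moves", "data": {"xyz": [[-0.19, 0, -0.04], [-0.18, 0, -0.05], [-0.19, 0, -0.05], [-0.17, 0, -0.06], [-0.17, 0, -0.08], [-0.17, 0, -0.1], [-0.15, 0.01, -0.11], [-0.15, 0, -0.12]], "rot": [[0, 0.08, 0], [0, 0.08, 0], [0, 0.08, 0], [0, 0.08, 0], [0, 0.08, 0], [0, 0.09, 0], [0, 0.09, 0], [0, 0.09, 0]], "hand": [1, 1, 1, 1, 0.6, 0.5, 0.5, 0.5]}}

```text
clock: 2.15
position: [0.5328, -0.3317, 0.308]
ee_rot: [-0.251, 0.642, 0.684, 0.236]
contact_force: [0.9, 0.6, 0.8]
width: 0.0639
gripper_force: 0.0
```

Run:
```python
from h import *; from rig import status,get_image
s=status.get_state(); d=get_image('wrist'); A=pose(s); print(A.round(3),s['qpos'],s['width'])
pickle.dump((d,A),open('w2.pkl','wb')); cv2.imwrite('pics/w2.png',d['pixels'][:,:,::-1])
for z in (.075,.105):
  for c,st in blobs(d,(0,140,40),(8,255,255),None,60)[0]: print(z,c,st,toplane(d,[c],z,A)[0].round(4))
K,D,o,M=cam(d,A)
for p in [W(0,0,.075),W(-.0175,0,.105),W(-.001,0,.129)]: print(cv2.projectPoints((p-o)[None],cv2.Rodrigues(M.T)[0],np.zeros(3),K,D)[0].ravel())
X=rows(A,tool(W(-.006,0,.085),40,.08),8,2)
X=rows(X,tool(W(-.006,0,.085),40,0),4,3)
```

```text
[[-0.049  0.998 -0.04   0.533]
 [ 0.761  0.063  0.646 -0.332]
 [ 0.647  0.001 -0.762  0.308]
 [ 0.     0.     0.     1.   ]] [-0.89139053  0.61769543  0.96258232  0.4547978   2.11828708 -0.82702663] 0.06394950039030678
0.075 [323.6 168.2] [315 162  18  14 215] [ 0.5194 -0.0971  0.075 ]
0.075 [303.9 186. ] [289 185  28   3  67] [ 0.4955 -0.1265  0.075 ]
0.105 [323.6 168.2] [315 162  18  14 215] [ 0.5205 -0.1181  0.105 ]
0.105 [303.9 186. ] [289 185  28   3  67] [ 0.4984 -0.1453  0.105 ]
[324.53296306 169.69583302]
[324.45050249 167.40722023]
[324.88000695 144.08234309]
xyz [[0.01, 0.0, 0.11], [0.01, 0.0, 0.1], [0.02, 0.0, 0.11], [0.01, 0.0, 0.11], [0.01, 0.0, 0.1], [0.01, 0.0, 0.11], [0.01, 0.0, 0.1], [0.02, 0.0, 0.11]]
rot [[-0.0, -0.0, 0.0], [-0.0, -0.0, 0.0], [-0.0, -0.0, 0.0], [-0.0, -0.0, 0.0], [-0.0, -0.0, 0.0], [-0.0, -0.0, 0.0], [-0.0, -0.0, 0.0], [-0.0, -0.0, 0.0]]
end [ 0.5212 -0.1441  0.1331]
xyz [[-0.002, 0.002, 0.067], [-0.001, 0.002, 0.067], [-0.001, 0.002, 0.067], [-0.002, 0.001, 0.067]]
rot [[-0.003, -0.001, 0.004], [-0.003, -0.001, 0.004], [-0.003, -0.001, 0.004], [-0.003, -0.001, 0.004]]
end [ 0.5206 -0.0934  0.0706]
```

View pics/w2.png

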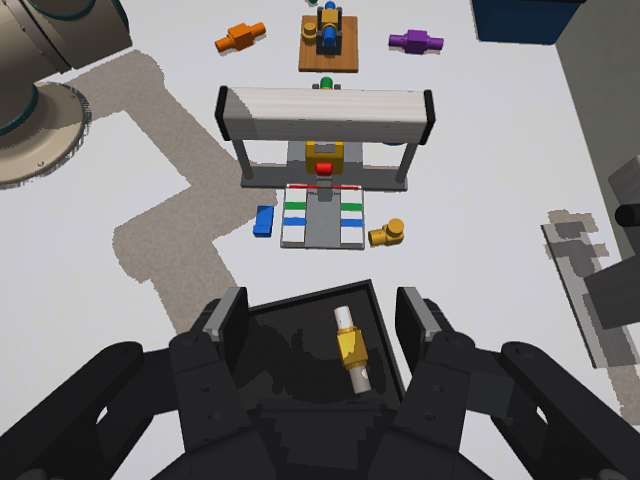

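The handle shows at (324,168), within about 1 px of the predicted position, so I'll approach along the tool axis.

{"op": "apply_moves", "data": {"xyz": [[0.01, 0, 0.11], [0.01, 0, 0.1], [0.02, 0, 0.11], [0.01, 0, 0.11], [0.01, 0, 0.1], [0.01, 0, 0.11], [0.01, 0, 0.1], [0.02, 0, 0.11]], "rot": [[0, 0, 0], [0, 0, 0], [0, 0, 0], [0, 0, 0], [0, 0, 0], [0, 0, 0], [0, 0, 0.01], [0, 0, 0.01]], "hand": [0.5, 0.5, 0.5, 0.5, 0.5, 0.5, 0.5, 0.5]}}

```text
clock: 3.2
position: [0.5208, -0.142, 0.1313]
ee_rot: [-0.253, 0.65, 0.678, 0.232]
contact_force: [0.0, -0.7, -0.2]
width: 0.0641
gripper_force: 0.0
```

Run:
```python
from h import *; from rig import status,get_image
s=status.get_state(); d=get_image('wrist'); A=pose(s); print(A.round(3),s['qpos'],s['width'],s['contact_force'])
pickle.dump((d,A),open('w3.pkl','wb'))
for c,st in blobs(d,(0,140,40),(8,255,255),None,60)[0]: print(c,st,toplane(d,[c],.075,A)[0].round(4),toplane(d,[c],.105,A)[0].round(4))
X=rows(A,tool(W(-.006,0,.085),40,0),4,3)
cv2.imwrite('pics/w3.png',d['pixels'][:,:,::-1])
```

```text
[[-0.027  0.999 -0.041  0.521]
 [ 0.764  0.047  0.644 -0.142]
 [ 0.645 -0.014 -0.764  0.131]
 [ 0.     0.     0.     1.   ]] [-0.71899206  0.53555647  1.57611857  0.47530887  1.56742555 -0.89544197] 0.06411946366443866 [ 0.0208511  -0.70964023 -0.1700471 ]
[326.5 262.2] [ 261  240  133   38 1627] [ 0.52   -0.1039  0.075 ] [ 0.5205 -0.1146  0.105 ]
xyz [[-0.002, 0.002, 0.065], [-0.001, 0.002, 0.064], [-0.002, 0.002, 0.065], [-0.001, 0.002, 0.065]]
rot [[-0.004, -0.001, -0.001], [-0.004, -0.001, -0.001], [-0.004, -0.001, -0.001], [-0.004, -0.001, -0.001]]
end [ 0.5206 -0.0933  0.0706]
```

View pics/w3.png

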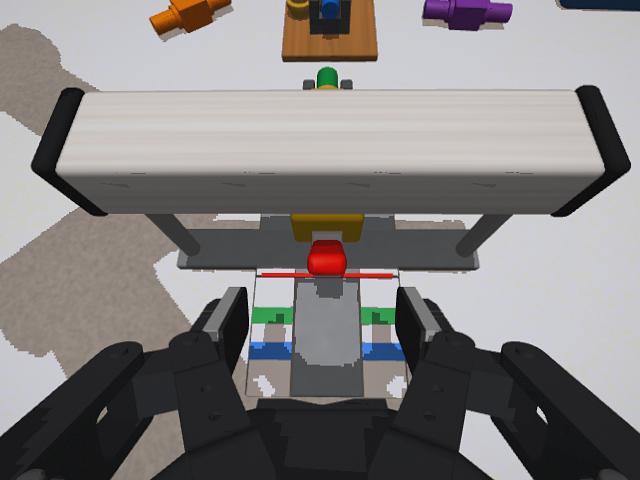

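The handle at (326,260) is centred between the fingers. Advancing.

{"op": "apply_moves", "data": {"xyz": [[-0.002, 0.002, 0.065], [-0.002, 0.002, 0.065], [-0.002, 0.002, 0.065], [0, 0, 0.065], [0, 0, 0]], "rot": [[-0.004, 0, 0], [-0.004, 0, 0], [-0.004, 0, 0], [0, 0, 0], [0, 0, 0]], "hand": [0.5, 0.5, 0.5, 0.5, 0.3], "force": 50}}

```text
clock: 3.88
position: [0.5193, -0.0929, 0.0711]
ee_rot: [-0.25, 0.651, 0.676, 0.236]
contact_force: [-1.0, 0.8, -0.2]
width: 0.0555
gripper_force: 0.0
```

{"op": "apply_moves", "data": {"xyz": [[0, 0, 0], [0, 0, 0], [0, 0, 0], [0, 0, 0], [0, 0, 0], [0, 0, 0]], "rot": [[0, 0, 0], [0, 0, 0], [0, 0, 0], [0, 0, 0], [0, 0, 0], [0, 0, 0]], "hand": [-1, -1, -1, -1, -1, -1], "force": 50}}

```text
clock: 4.62
position: [0.5211, -0.0947, 0.0723]
ee_rot: [-0.248, 0.652, 0.676, 0.237]
contact_force: [0.9, -4.1, 5.4]
width: 0.0215
gripper_force: 49.7
```

Run:
```python
from h import *; from rig import status,get_image
s=status.get_state(); A=pose(s); print(A.round(4),s['width'],s['contact_force'],s['gripper_force'])
print('pull dir in tool, 30mm:',A[:3,:3].T@(-ex)*.03/.3)
```

```text
[[-0.0279  0.9993 -0.0257  0.5211]
 [ 0.7643  0.0379  0.6438 -0.0947]
 [ 0.6443 -0.0017 -0.7648  0.0723]
 [ 0.      0.      0.      1.    ]] 0.021477177700805563 [ 0.89278838 -4.05002366  5.40501855] 49.69312906265259
pull dir in tool, 30mm: [-0.07647891  0.00020991 -0.06442773]
```

{"op": "apply_moves", "data": {"xyz": [[-0.01, 0, -0.008], [-0.013, 0, -0.011], [-0.013, 0, -0.011], [-0.013, 0, -0.011], [-0.013, 0, -0.011], [-0.013, 0, -0.011], [0, 0, 0]], "rot": [[0, 0, 0], [0, 0, 0], [0, 0, 0], [0, 0, 0], [0, 0, 0], [0, 0, 0], [0, 0, 0]], "hand": [-1, -1, -1, -1, -1, -1, -1]}}

```text
clock: 5.5
position: [0.522, -0.1211, 0.0723]
ee_rot: [-0.25, 0.651, 0.676, 0.239]
contact_force: [5.9, 6.5, 2.5]
width: 0.0214
gripper_force: 49.2
```

Run:
```python
from h import *; from rig import status,get_image
s=status.get_state(); d=get_image('wrist'); A=pose(s); print(A[:3,3],s['width'],s['contact_force'],s['gripper_force'])
print('moved',(np.array([.5211,-.0947,.0723])-A[:3,3])@ex)
for lo,hi,n in [((0,140,40),(8,255,255),'red'),((45,80,30),(85,255,255),'g'),((100,100,40),(125,255,255),'b')]:
  for c,st in blobs(d,lo,hi,None,30)[0]: print(n,c,st,toplane(d,[c],.028,A)[0].round(4))
cv2.imwrite('pics/w4.png',d['pixels'][:,:,::-1])
```

```text
[ 0.52200568 -0.12109594  0.07234619] 0.021413503217601108 [5.86941425 6.46351385 2.54833025] 49.15359556674957
moved 0.02641104502457953
red [321.6 317.4] [ 291  278   62   75 3919] [ 0.5204 -0.1203  0.028 ]
red [240.5 324.3] [232 322  21   6 107] [ 0.4748 -0.126   0.028 ]
red [402.9 324.3] [390 322  23   6 114] [ 0.5664 -0.1225  0.028 ]
g [231.7 332. ] [223 322  22  19 252] [ 0.4704 -0.1304  0.028 ]
g [411.4 332. ] [398 322  24  19 278] [ 0.5709 -0.1266  0.028 ]
b [179.9 330.5] [161 320  44  31 743] [ 0.4411 -0.1307  0.028 ]
b [175.8 395.2] [164 382  24  27 268] [ 0.4456 -0.1638  0.028 ]
```

View pics/w4.png

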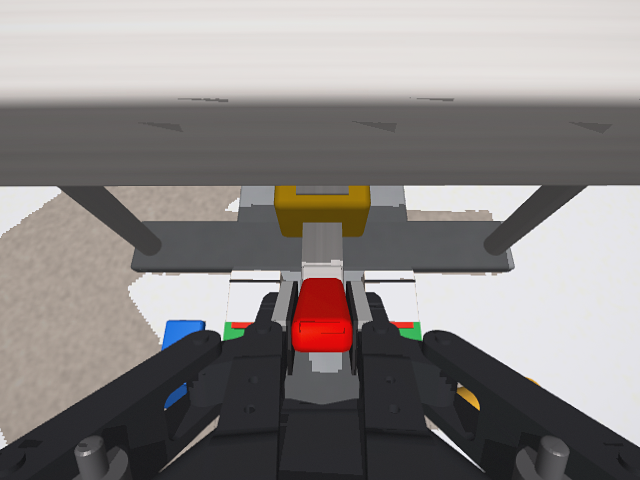

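The pointer (row 325) is just inside the green band (rows 322–341), so I need about 4 mm more before holding.

{"op": "apply_moves", "data": {"xyz": [[-0.006, 0, -0.005], [-0.006, 0, -0.005], [0, 0, 0], [0, 0, 0], [0, 0, 0], [0, 0, 0], [0, 0, 0], [0, 0, 0]], "rot": [[0, 0, 0], [0, 0, 0], [0, 0, 0], [0, 0, 0], [0, 0, 0], [0, 0, 0], [0, 0, 0], [0, 0, 0]], "hand": [-1, -1, -1, -1, -1, -1, -1, -1]}}

```text
clock: 6.55
position: [0.5222, -0.1252, 0.0724]
ee_rot: [-0.25, 0.651, 0.676, 0.239]
contact_force: [3.9, 6.1, 1.8]
width: 0.0215
gripper_force: 49.0
```

Run:
```python
from h import *; from rig import status,get_image
s=status.get_state(); d=get_image('wrist'); A=pose(s); print(A[:3,3],s['contact_force'],s['gripper_force'])
print('moved',(np.array([.5211,-.0947,.0723])-A[:3,3])@ex)
for lo,hi,n in [((0,140,40),(8,255,255),'red'),((45,80,30),(85,255,255),'g')]:
  for c,st in blobs(d,lo,hi,None,30)[0]: print(n,c,st,toplane(d,[c],.028,A)[0].round(4))
```

```text
[ 0.52217229 -0.12523191  0.07236837] [3.89706157 6.12746073 1.81346439] 49.00622248649597
moved 0.03055037543711997
red [321.6 317.4] [ 291  278   62   75 3917] [ 0.5206 -0.1245  0.028 ]
red [240.  324.4] [231 322  21   6 103] [ 0.4747 -0.1301  0.028 ]
red [403.2 324.3] [392 322  22   6 113] [ 0.5667 -0.1266  0.028 ]
g [236.5 324. ] [224 315  33  22 415] [ 0.4726 -0.13    0.028 ]
g [407.1 324.1] [387 315  34  22 423] [ 0.569  -0.1264  0.028 ]
```

Pointer row 324 and band centre row 324: it is centred. I'll hold a bit longer, then ease home.

{"op": "apply_moves", "data": {"xyz": [[0, 0, 0], [0, 0, 0], [0, 0, 0], [0, 0, 0], [0, 0, 0], [0, 0, 0]], "rot": [[0, 0, 0], [0, 0, 0], [0, 0, 0], [0, 0, 0], [0, 0, 0], [0, 0, 0]], "hand": [-1, -1, -1, -1, -1, -1]}}

```text
clock: 7.35
position: [0.5222, -0.1252, 0.0724]
ee_rot: [-0.25, 0.651, 0.676, 0.239]
contact_force: [4.8, 6.9, 2.4]
width: 0.0214
gripper_force: 49.0
```

{"op": "apply_moves", "data": {"xyz": [[0.01, 0, 0.0085], [0.01, 0, 0.0085], [0.01, 0, 0.0085], [0.01, 0, 0.0085], [0.01, 0, 0.0085], [0.01, 0, 0.0085], [0.01, 0, 0.0085], [0.008, 0, 0.007]], "rot": [[0, 0, 0], [0, 0, 0], [0, 0, 0], [0, 0, 0], [0, 0, 0], [0, 0, 0], [0, 0, 0], [0, 0, 0]], "hand": [-1, -1, -1, -1, -1, -1, -1, -1]}}

```text
clock: 8.35
position: [0.5211, -0.096, 0.0723]
ee_rot: [-0.249, 0.651, 0.676, 0.238]
contact_force: [4.0, 2.5, 5.7]
width: 0.0211
gripper_force: 49.7
```

{"op": "apply_moves", "data": {"xyz": [[0.002, 0, 0.001], [0, 0, 0]], "rot": [[0, 0, 0], [0, 0, 0]], "hand": [-1, -1]}}

```text
clock: 8.6
position: [0.5211, -0.0956, 0.0723]
ee_rot: [-0.249, 0.651, 0.676, 0.238]
contact_force: [4.4, 3.0, 4.5]
width: 0.0213
gripper_force: 49.6
```

Run:
```python
from h import *; from rig import status,get_image
s=status.get_state(); A=pose(s); print(A[:3,3],s['contact_force'],s['gripper_force'])
print('moved',(np.array([.5211,-.0947,.0723])-A[:3,3])@ex)
```

```text
[ 0.5210814  -0.09556543  0.07231803] [4.42030962 2.95758811 4.49219865] 49.612653851509094
moved 0.0008639945506956803
```

{"op": "apply_moves", "data": {"xyz": [[0.002, 0, 0.001], [0, 0, 0], [0, 0, 0], [0, 0, 0], [0, 0, 0], [0, 0, 0]], "rot": [[0, 0, 0], [0, 0, 0], [0, 0, 0], [0, 0, 0], [0, 0, 0], [0, 0, 0]], "hand": [-1, -1, 0.4, 0.5, 0.5, 0.5], "force": 20}}

```text
clock: 9.35
position: [0.5199, -0.0959, 0.0715]
ee_rot: [-0.249, 0.652, 0.676, 0.237]
contact_force: [-0.6, 0.3, 0.3]
width: 0.0642
gripper_force: 0.0
```

{"op": "apply_moves", "data": {"xyz": [[0, 0, -0.04], [0, 0, -0.08], [0, 0, -0.13], [0, 0, -0.15], [0, 0, -0.15], [0, 0, -0.15], [0, 0, -0.15], [0, 0, -0.05]], "rot": [[0, 0, 0], [0, 0, 0], [0, 0, 0], [0, 0, 0], [0, 0, 0], [0, 0, 0], [0, 0, 0], [0, 0, 0]], "hand": [0.5, 0.5, 0.5, 0.5, 0.5, 0.5, 0.5, 0.5]}}

```text
clock: 10.35
position: [0.528, -0.2726, 0.2805]
ee_rot: [-0.246, 0.652, 0.677, 0.237]
contact_force: [0.7, 0.6, -0.1]
width: 0.0644
gripper_force: 0.0
```

Run:
```python
from h import *; from rig import status,get_image
s=status.get_state(); d=get_image('wrist'); A=pose(s); print(A[:3,3],s['contact_force'],s['width'])
for lo,hi,n in [((0,140,40),(8,255,255),'red'),((45,80,30),(85,255,255),'g')]:
  for c,st in blobs(d,lo,hi,None,30)[0]: print(n,c,st,toplane(d,[c],.028,A)[0].round(4))
B=tool(W(.145,0,.25),0); C=A.copy(); C[2,3]=.34
X=rows(A,C,2,2); X=rows(X,B,8,2)
```

```text
[ 0.52795896 -0.27259369  0.28048355] [ 0.68615881  0.62730353 -0.12773435] 0.06437798293484731
red [321.5 195.5] [312 190  20  12 216] [ 0.5185 -0.0711  0.028 ]
red [299.6 212.3] [283 211  31   3  71] [ 0.4906 -0.0976  0.028 ]
red [343.4 212.3] [330 211  30   3  69] [ 0.5483 -0.0955  0.028 ]
g [321.1  94.5] [315  88  13  14 143] [0.5111 0.1101 0.028 ]
g [290.5 234.5] [279 231  24   8 192] [ 0.4809 -0.13    0.028 ]
g [352.6 234.5] [341 231  24   8 190] [ 0.5604 -0.1271  0.028 ]
xyz [[0.06, -0.0, -0.08], [0.07, -0.0, -0.07]]
rot [[0.0, 0.0, 0.0], [0.0, 0.0, 0.0]]
end [ 0.528  -0.2716  0.34  ]
xyz [[0.07, -0.0, 0.12], [0.08, -0.0, 0.11], [0.1, -0.0, 0.11], [0.1, -0.0, 0.1], [0.1, -0.0, 0.09], [0.12, -0.0, 0.08], [0.12, -0.0, 0.07], [0.12, -0.0, 0.06]]
rot [[-0.0, -0.08, -0.0], [-0.0, -0.08, -0.0], [-0.0, -0.08, -0.0], [-0.0, -0.08, -0.0], [-0.0, -0.08, -0.0], [-0.0, -0.08, -0.0], [-0.0, -0.08, -0.0], [-0.0, -0.08, -0.0]]
end [0.5161 0.0446 0.23  ]
```

{"op": "apply_moves", "data": {"xyz": [[0.09, 0, -0.11], [0.1, 0, -0.11]], "rot": [[0, 0, 0], [0, 0, 0]], "hand": [0.5, 0.5]}}

```text
clock: 10.65
position: [0.5276, -0.269, 0.3658]
ee_rot: [-0.25, 0.652, 0.676, 0.237]
contact_force: [0.3, -0.8, 0.1]
width: 0.0641
gripper_force: 0.0
```

{"op": "apply_moves", "data": {"xyz": [[0.07, 0, 0.12], [0.08, 0, 0.11], [0.1, 0, 0.11], [0.1, 0, 0.1], [0.1, 0, 0.09], [0.12, 0, 0.08], [0.12, 0, 0.07], [0.12, 0, 0.06]], "rot": [[0, -0.08, 0], [0, -0.08, 0], [0, -0.08, 0], [0, -0.08, 0], [0, -0.08, 0], [0, -0.08, 0], [0, -0.08, 0], [0, -0.08, 0]], "hand": [0.5, 0.5, 0.5, 0.5, 0.7, 0.7, 0.7, 0.7]}}

```text
clock: 11.65
position: [0.5146, 0.0488, 0.2565]
ee_rot: [-0.011, 0.693, 0.721, 0.009]
contact_force: [0.8, -0.3, -0.3]
width: 0.0727
gripper_force: 0.0
```

Run:
```python
from h import *; from rig import status,get_image
s=status.get_state(); d=get_image('wrist'); A=pose(s); print(A.round(3),s['contact_force'],s['width'])
pickle.dump((d,A),open('w5.pkl','wb'))
for lo,hi,z,n in [((45,80,30),(85,255,255),.055,'g'),((15,110,80),(35,255,255),.06,'brass')]:
    for c,st in blobs(d,lo,hi,None,80)[0]: print(n,c,st,toplane(d,[c],z,A)[0].round(4))
cv2.imwrite('pics/w5.png',d['pixels'][:,:,::-1])
B=tool(W(.145,0,.12),0); X=rows(A,B,4,2); X=rows(X,tool(W(.145,0,.045),0),5,3)
```

```text
[[-0.039  0.999 -0.004  0.515]
 [ 0.999  0.039  0.029  0.049]
 [ 0.029 -0.003 -1.     0.257]
 [ 0.     0.     0.     1.   ]] [ 0.83216572 -0.28391485 -0.2513135 ] 0.07274039177832482
g [323.  179.4] [314 166  19  28 528] [0.5125 0.0834 0.055 ]
g [322.9 250.5] [314 239  19  24 432] [0.5154 0.0102 0.055 ]
brass [144.3  17.1] [ 113    0   58   48 1143] [0.35   0.2194 0.06  ]
brass [287.8  11.7] [272   0  34  29 725] [0.4761 0.2277 0.06  ]
brass [326.5   9.2] [307   0  38  27 664] [0.5097 0.2309 0.06  ]
brass [326.4  23.4] [313  20  28   9 182] [0.5101 0.2198 0.06  ]
brass [371.8  62.8] [366  53  12  24  82] [0.5522 0.1896 0.06  ]
brass [322.9 216.7] [ 309  194   29   46 1223] [0.5139 0.047  0.06  ]
brass [322.9 289.7] [ 297  268   53   47 1403] [ 0.517  -0.0315  0.06  ]
xyz [[-0.01, 0.0, 0.13], [-0.0, 0.0, 0.13], [-0.01, 0.0, 0.13], [0.0, 0.0, 0.13]]
rot [[-0.0, -0.01, -0.0], [-0.0, -0.01, -0.0], [-0.0, -0.01, -0.0], [-0.0, -0.01, -0.0]]
end [0.5143 0.0448 0.1004]
xyz [[0.001, 0.001, 0.049], [0.001, 0.0, 0.05], [0.001, 0.001, 0.049], [0.0, 0.0, 0.05], [0.001, 0.001, 0.049]]
rot [[-0.001, 0.003, -0.0], [-0.001, 0.003, -0.0], [-0.001, 0.003, -0.0], [-0.001, 0.003, -0.0], [-0.001, 0.003, -0.0]]
end [0.5151 0.0455 0.0263]
```

View pics/w5.png

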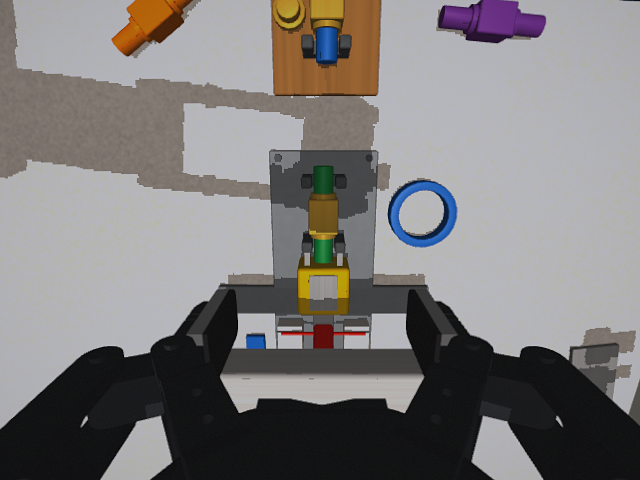

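The coupling at (323,217) gives seat ≈ (0.514, 0.0465). Descending.

{"op": "apply_moves", "data": {"xyz": [[-0.005, 0, 0.13], [0, 0, 0.13], [0, 0, 0.13], [0, 0, 0.13], [0, 0, 0]], "rot": [[0, -0.01, 0], [0, -0.01, 0], [0, -0.008, 0], [0, 0, 0], [0, 0, 0]], "hand": [0.5, 0.5, 0.5, 0.5, 0.5]}}

```text
clock: 12.32
position: [0.5117, 0.0486, 0.0981]
ee_rot: [-0.005, 0.693, 0.721, -0.003]
contact_force: [0.3, -0.1, 0.7]
width: 0.064
gripper_force: 0.0
```

Run:
```python
from h import *; from rig import status
s=status.get_state(); A=pose(s); print(A.round(3),s['contact_force'],s['width'])
B=tool(np.array([.514,.0465,.0467]),0); X=rows(A,B,5,3)
```

```text
[[-0.039  0.999 -0.012  0.512]
 [ 0.999  0.039  0.002  0.049]
 [ 0.003 -0.012 -1.     0.098]
 [ 0.     0.     0.     1.   ]] [ 0.26200835 -0.05179021  0.71386536] 0.06400055978874136
xyz [[-0.002, 0.002, 0.047], [-0.001, 0.002, 0.046], [-0.002, 0.002, 0.047], [-0.001, 0.001, 0.047], [-0.001, 0.002, 0.047]]
rot [[-0.002, -0.001, -0.0], [-0.002, -0.001, -0.0], [-0.002, -0.001, -0.0], [-0.002, -0.001, -0.0], [-0.002, -0.001, -0.0]]
end [0.514  0.0466 0.0279]
```

{"op": "apply_moves", "data": {"xyz": [[-0.002, 0.002, 0.047], [-0.001, 0.002, 0.047], [-0.002, 0.002, 0.047], [-0.001, 0.001, 0.047], [-0.001, 0.002, 0.047], [0, 0, 0]], "rot": [[-0.002, 0, 0], [-0.002, 0, 0], [-0.002, 0, 0], [-0.002, 0, 0], [-0.002, 0, 0], [0, 0, 0]], "hand": [0.5, 0.5, 0.5, 0.5, 0.5, 0.3]}}

```text
clock: 13.08
position: [0.5165, 0.0468, 0.0286]
ee_rot: [0.0, 0.693, 0.721, 0.002]
contact_force: [0.3, -0.5, -0.6]
width: 0.0554
gripper_force: 0.0
```

{"op": "apply_moves", "data": {"xyz": [[0, 0, 0], [0, 0, 0], [0, 0, 0], [0, 0, 0], [0, 0, 0], [0, 0, 0]], "rot": [[0, 0, 0], [0, 0, 0], [0, 0, 0], [0, 0, 0], [0, 0, 0], [0, 0, 0]], "hand": [-1, -1, -1, -1, -1, -1], "force": 50}}

```text
clock: 13.82
position: [0.518, 0.0468, 0.0304]
ee_rot: [0.002, 0.693, 0.721, 0.003]
contact_force: [-1.5, 0.3, 5.6]
width: 0.0295
gripper_force: 50.5
```

{"op": "apply_moves", "data": {"xyz": [[0, 0, -0.02], [0, 0, -0.03], [0, 0, -0.05], [0, 0, -0.07], [0, 0, 0]], "rot": [[0, 0, 0], [0, 0, 0], [0, 0, 0], [0, 0, 0], [0, 0, 0]], "hand": [-1, -1, -1, -1, -1]}}

```text
clock: 14.45
position: [0.5188, 0.0466, 0.083]
ee_rot: [0.003, 0.693, 0.721, 0.005]
contact_force: [0.4, 0.3, -3.2]
width: 0.0292
gripper_force: 49.8
```

Run:
```python
from h import *; from rig import status
s=status.get_state(); A=pose(s)
xt=np.array([-.316,.949,0]); xt/=np.linalg.norm(xt)
C=tool(np.array([.516,.045,.29]),0); B=tool(np.array([.477,-.359,.29]),0,x=xt); D=tool(np.array([.477,-.359,.09]),0,x=xt)
X=rows(A,C,4,2); X=rows(X,B,8,2); X=rows(X,D,4,2)
```

```text
xyz [[-0.0, -0.0, -0.16], [-0.0, -0.0, -0.15], [-0.0, -0.0, -0.16], [-0.0, -0.0, -0.16]]
rot [[0.0, -0.0, -0.0], [0.0, -0.0, -0.0], [0.0, -0.0, -0.0], [0.0, -0.0, -0.0]]
end [0.5167 0.0462 0.272 ]
xyz [[-0.17, -0.02, -0.0], [-0.17, -0.03, -0.0], [-0.16, -0.03, -0.0], [-0.17, -0.04, -0.0], [-0.16, -0.05, -0.0], [-0.16, -0.05, -0.0], [-0.16, -0.05, -0.0], [-0.16, -0.06, -0.0]]
rot [[0.0, 0.0, -0.03], [0.0, 0.0, -0.03], [0.0, 0.0, -0.03], [0.0, 0.0, -0.03], [0.0, 0.0, -0.03], [0.0, 0.0, -0.03], [0.0, 0.0, -0.03], [0.0, 0.0, -0.03]]
end [ 0.4769 -0.3583  0.2707]
xyz [[-0.0, -0.0, 0.17], [-0.0, -0.0, 0.16], [-0.0, -0.01, 0.17], [-0.0, 0.0, 0.16]]
rot [[0.0, 0.0, -0.01], [0.0, 0.0, -0.01], [0.0, 0.0, -0.01], [0.0, 0.0, -0.01]]
end [ 0.4762 -0.3588  0.0727]
```

{"op": "apply_moves", "data": {"xyz": [[0, 0, -0.1], [0, 0, -0.16], [0, 0, -0.16], [0, 0, -0.16], [0, 0, -0.05]], "rot": [[0, 0, 0], [0, 0, 0], [0, 0, 0], [0, 0, 0], [0, 0, 0]], "hand": [-1, -1, -1, -1, -1]}}

```text
clock: 15.08
position: [0.5171, 0.0462, 0.2726]
ee_rot: [0.003, 0.693, 0.721, 0.005]
contact_force: [0.1, 0.6, -3.2]
width: 0.029
gripper_force: 50.2
```

{"op": "apply_moves", "data": {"xyz": [[-0.17, -0.02, 0], [-0.17, -0.03, 0], [-0.16, -0.03, 0], [-0.17, -0.04, 0], [-0.16, -0.05, 0], [-0.16, -0.05, 0], [-0.16, -0.05, 0], [-0.16, -0.06, 0]], "rot": [[0, 0, -0.03], [0, 0, -0.03], [0, 0, -0.03], [0, 0, -0.03], [0, 0, -0.03], [0, 0, -0.04], [0, 0, -0.04], [0, 0, -0.04]], "hand": [-1, -1, -1, -1, -1, -1, -1, -1]}}

```text
clock: 16.08
position: [0.4767, -0.3594, 0.2664]
ee_rot: [0.0, 0.584, 0.812, 0.003]
contact_force: [0.9, 0.0, -1.2]
width: 0.0294
gripper_force: 50.1
```

{"op": "apply_moves", "data": {"xyz": [[0, 0, 0.15], [0, 0, 0.15], [0, 0, 0.15], [0, 0, 0.15], [0, 0, 0]], "rot": [[0, 0, 0], [0, 0, 0], [0, 0, 0], [0, 0, 0], [0, 0, 0]], "hand": [-1, -1, -1, -1, -1]}}

```text
clock: 16.7
position: [0.4754, -0.3547, 0.0835]
ee_rot: [-0.004, 0.585, 0.811, 0.004]
contact_force: [-0.0, -0.6, -2.6]
width: 0.0296
gripper_force: 50.0
```

Run:
```python
from h import *; from rig import status,get_image
s=status.get_state(); A=pose(s); print(A.round(3),s['width'],s['contact_force'])
d=get_image('scene'); cv2.imwrite('pics/s2.png',cv2.resize(d['pixels'][130:330,40:380,::-1],None,fx=2.3,fy=2.3))
xt=np.array([-.316,.949,0]); xt/=np.linalg.norm(xt)
D=tool(np.array([.477,-.359,.0257]),0,x=xt)
X=rows(A,D,7,3)
```

```text
[[-0.316  0.949 -0.003  0.475]
 [ 0.949  0.316  0.011 -0.355]
 [ 0.011  0.001 -1.     0.084]
 [ 0.     0.     0.     1.   ]] 0.02963624227725056 [-0.00996459 -0.60853311 -2.56475723]
xyz [[-0.003, 0.0, 0.036], [-0.002, 0.0, 0.037], [-0.003, 0.0, 0.036], [-0.002, 0.0, 0.037], [-0.002, 0.0, 0.036], [-0.002, 0.0, 0.037], [-0.002, 0.0, 0.036]]
rot [[0.0, -0.002, -0.0], [0.0, -0.002, -0.0], [0.0, -0.002, -0.0], [0.0, -0.002, -0.0], [0.0, -0.002, -0.0], [0.0, -0.002, -0.0], [0.0, -0.002, -0.0]]
end [ 0.4769 -0.3589  0.007 ]
```

View pics/s2.png

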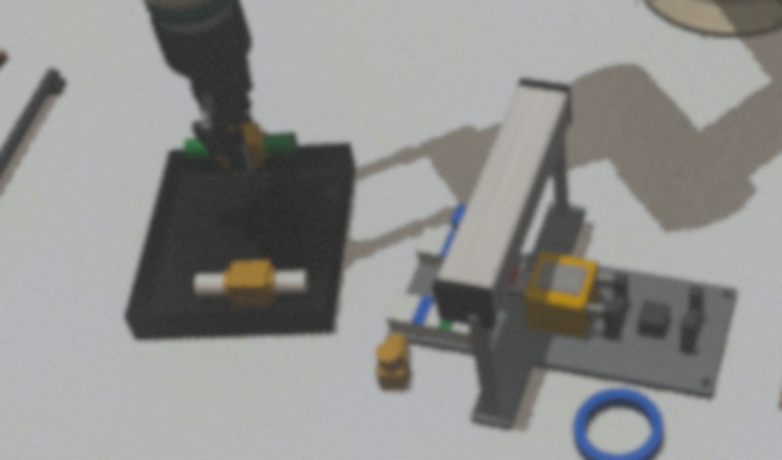

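The coupling is held level at (240,145) in the crop, above the tray's empty half. Lowering.

{"op": "apply_moves", "data": {"xyz": [[-0.003, 0, 0.036], [-0.002, 0, 0.037], [-0.003, 0, 0.036], [-0.002, 0, 0.037], [-0.002, 0, 0.036], [-0.002, 0, 0.037], [-0.002, 0, 0.025], [0, 0, 0]], "rot": [[0, -0.002, 0], [0, -0.002, 0], [0, -0.002, 0], [0, -0.002, 0], [0, -0.002, 0], [0, 0, 0], [0, 0, 0], [0, 0, 0]], "hand": [-1, -1, -1, -1, -1, -1, -1, -1]}}

```text
clock: 17.75
position: [0.4807, -0.3625, 0.0148]
ee_rot: [0.006, 0.585, 0.811, -0.0]
contact_force: [-0.4, -0.1, -2.5]
width: 0.0295
gripper_force: 50.2
```

{"op": "apply_moves", "data": {"xyz": [[0, 0, 0.007], [0, 0, 0]], "rot": [[0, 0, 0], [0, 0, 0]], "hand": [-1, -1]}}

```text
clock: 18.0
position: [0.4811, -0.3629, 0.0137]
ee_rot: [0.006, 0.585, 0.811, -0.0]
contact_force: [-0.4, -0.2, -2.6]
width: 0.0291
gripper_force: 50.2
```

{"op": "apply_moves", "data": {"xyz": [[0, 0, 0.009], [0, 0, 0.008], [0, 0, 0]], "rot": [[0, 0, 0], [0, 0, 0], [0, 0, 0]], "hand": [-1, -1, -1]}}

```text
clock: 18.38
position: [0.4809, -0.3627, 0.0082]
ee_rot: [0.006, 0.585, 0.811, -0.0]
contact_force: [-0.1, -0.4, -2.1]
width: 0.0293
gripper_force: 50.2
```

{"op": "apply_moves", "data": {"xyz": [[0, 0, 0.006], [0, 0, 0]], "rot": [[0, 0, 0], [0, 0, 0]], "hand": [-1, -1]}}

```text
clock: 18.62
position: [0.481, -0.3628, 0.0065]
ee_rot: [0.006, 0.585, 0.811, -0.0]
contact_force: [0.2, 0.4, -2.5]
width: 0.0291
gripper_force: 50.2
```

{"op": "apply_moves", "data": {"xyz": [[0, 0, 0.004], [0, 0, 0]], "rot": [[0, 0, 0], [0, 0, 0]], "hand": [-1, -1]}}

```text
clock: 18.88
position: [0.4812, -0.3629, 0.0056]
ee_rot: [0.006, 0.585, 0.811, -0.0]
contact_force: [-0.1, 0.1, -0.5]
width: 0.0293
gripper_force: 50.5
```

{"op": "apply_moves", "data": {"xyz": [[0, 0, 0], [0, 0, 0], [0, 0, 0], [0, 0, 0], [0, 0, 0]], "rot": [[0, 0, 0], [0, 0, 0], [0, 0, 0], [0, 0, 0], [0, 0, 0]], "hand": [-0.1, 0.1, 0.1, 0.1, 0.1], "force": 20}}

```text
clock: 19.5
position: [0.4811, -0.3629, 0.0054]
ee_rot: [0.006, 0.585, 0.811, -0.0]
contact_force: [0.3, 0.8, 0.9]
width: 0.0472
gripper_force: 0.0
```

{"op": "apply_moves", "data": {"xyz": [[0, 0, -0.03], [0, 0, -0.06], [0, 0, -0.12], [0, 0, -0.15], [0, 0, -0.15], [0, 0, -0.15], [0, 0, 0], [0, 0, 0]], "rot": [[0, 0, 0], [0, 0, 0], [0, 0, 0], [0, 0, 0], [0, 0, 0], [0, 0, 0], [0, 0, 0], [0, 0, 0]], "hand": [0.1, 0.1, 0.1, 0.1, 0.1, 0.1, 0.1, 0.1]}}

```text
clock: 20.5
position: [0.4788, -0.361, 0.2034]
ee_rot: [0.006, 0.585, 0.811, -0.0]
contact_force: [-0.2, -0.5, -0.3]
width: 0.0467
gripper_force: 0.0
```

Run:
```python
from h import *; from rig import status,get_image
s=status.get_state(); A=pose(s); print(A[:3,3],s['width'],s['contact_force'],s['clock'])
d=get_image('scene'); a=cv2.resize(d['pixels'][130:330,40:500,::-1],None,fx=1.7,fy=1.7)
w=get_image('wrist')['pixels'][:,:,::-1]; w=cv2.resize(w,(340,255)); o=np.zeros((600,782,3),np.uint8); o[:340]=a[:,:782]; o[342:597,:340]=w; cv2.imwrite('pics/f.png',o)
```

```text
[ 0.47875712 -0.36096163  0.20337215] 0.04667589311650446 [-0.18611263 -0.45834189 -0.32669572] 20.5
```

View pics/f.png

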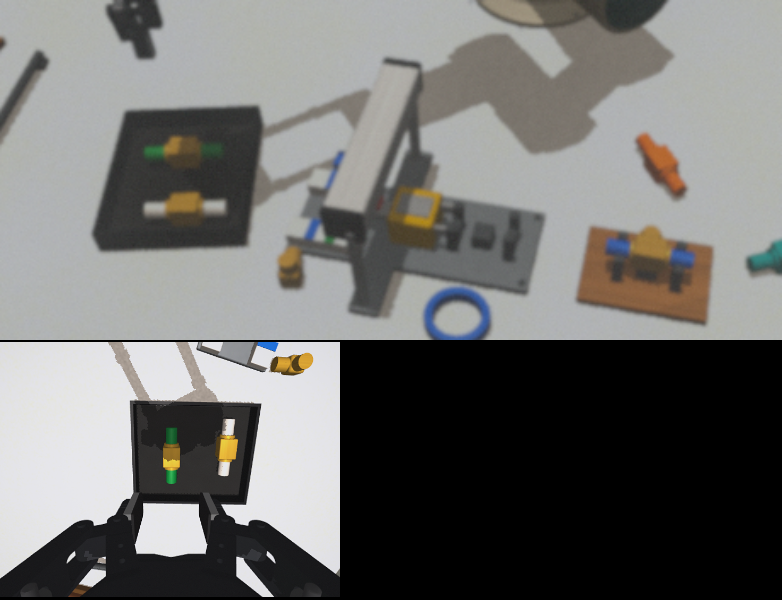

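The green coupling lies flat in the tray beside the white one (scene crop 182,150). The blue one is still in the rack, and the arm is clear. Handing in.

```bash
python3 -c "
from rig import job; print(job.sign_off())"
```

```text
the job is handed in; nothing more can be done
None
```

I proof-tested the green coupling (pointer held mid-band for over a second, handle eased home), laid it flat in the passed tray and handed the job in at about 20.5 s; no verdict was returned.

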